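Make up the finishing kit and the forming kit

ROBOT

A 6-joint arm with a two-finger parallel gripper is mounted at the origin on the work surface. World frame = base frame: x ahead of the robot, y to its left, z up, the work surface at z = 0. Lengths are in m, angles in rad, forces in N, time in s.
With the tool pointing down it reaches from about 0.375 to 0.9 m from the base axis. Payload 3.1 kg.
Tool frame: the origin (TCP) lies at the very end of the fingers, on their centre line; the grasp point (between the pads) lies 19 mm behind it; z points along the fingers, x is the direction in which the jaws open and shut, and the axes are right-handed (so a half turn about z gives the same grasp; the last joint's range is limited). The gripper opens to 87 mm and grips with 3 to 60 N. Pads are 19 mm wide; open, the fingers measure 117 mm over their backs; the gripper's body (75 mm by 190 mm) begins 51 mm behind the grasp point.
Start: joints at [0.931, 0.527, 1.433, -0, 1.181, -0.178], TCP at [0.278, 0.56, 0.223] pointing down, gripper open.
Joint ranges: [-3.08, 3.08], [-0.75, 2.2], [0.22, 2.44], [-1.43, 4.57], [0, 2.65], [-2.85, 2.85]. Speed limits (rad/s): [2.79, 2.79, 3.14, 3.14, 3.14, 3.14].

INTERFACE

Orientations are given as a unit quaternion [x, y, z, w].
In Python, from rig import robot gives the robot as it stands. The module is installed in compiled form; this text tells all that it offers.
- The arm moves only by the shell command python3 -m creep 'ROWS' [OPENING] [FORCE]. ROWS is a JSON object of lists of equal length, an entry for each row: "dp": the shift along the tool's x, y, z in cm, a list of three; "turn": the turn, a rotation vector about the tool's x, y, z in degrees, a list of three. In form: {"dp": [[x, y, z], ...], "turn": [[wx, wy, wz], ...]}. A call has 1 to 20 rows; each row shifts and turns the commanded pose from where the row before left it, along the tool's axes as they then stand; what a row does not reach is not made up. A row lasts 1/10 s, in which the tool goes at most 50 mm and 8.59 degrees, less where a joint would pass 70% of its speed; a pose out of reach is approached as far as the arm can. A call is refused whole if a number of a shift passes 5 or a number of a turn 8.59, either way. A call with a gripper value outside its range is refused whole. OPENING is the gripper command: -1 is fully open, 1 is shut, values between are in proportion, set as the call begins (- or left out, the last holds). The fingers move at their own pace and stop on an object; FORCE is the grip in N (left out, the last holds). Time passes only in rows, so rows that do not move let the fingers close. It gives the time, the measured TCP pose, the force and the opening at its end, in the units of the state.
- robot.get_obs(): the state, without advancing time (a new reading comes with each control period).
- robot.camera(name): name is "scene" or "top" or "wrist"; returns the picture (420x560x3 uint8, red, green, blue); there is no depth.
- robot.calibration(name): a dict with "fx", "fy", "cx", "cy" (pixels), "dist_coeffs" ([k1, k2, p1, p2, k3] as OpenCV has them; the pictures are not rectified), "rvec" (rotation vector, rad) and "tvec" (3), from world to camera coordinates, as OpenCV has them. Camera axes: x right, y down, z forward; pixel columns grow to the right and rows downward; lengths in m; the calibration is good to about 2 mm. A picture is of the moment at which its call begins: read the wrist's pose just before it. calibration takes no time and is no camera call; for the wrist camera it gives the pose at the moment of the call.
- robot.hand_in(): hands the job in, once; it reports no verdict.
Trained networks look in the newest picture that a camera, given by its name, has taken for a name from the list of things; names that differ only in an ending like _2 or _b are one class to them, and where a whole thing is asked for, a point or a joint stands for the part that bears it (a point fixed in the world has none). Each returns a list of dicts, best first, with "confidence" (0 to 1); they miss things now and then, are a little off and sometimes report something else, mostly with a low value. They report only what shows in the picture. A call takes as long as a camera call. They do not tell look-alikes from the thing itself.
- robot.masks_of(name, camera): "pixels" (420x560 bool, what is visible of it).
- robot.tip_of(name, camera): "point" ([x, y, z] in m, in the coordinates of the camera as it stood for that picture, good to about 4 mm: a listed point, or the origin of a listed thing).
The state is a dict: "time": time; "q": joint angles; "joint_velocities": joint speeds; "joint_torque": joint torques, N m; "position": TCP position; "tool_rot": TCP orientation; "ft_force": force on the tool from outside, world axes, zero at the start; "moment": the same for the moment, N m; "grip_width": finger opening in m.
Only numpy, scipy, OpenCV 4.12 (cv2) and the standard library are available. Lean on these libraries where they do the work, as an engineer would, in place of code of your own. Each camera call takes 0.05 s, during which the arm holds its last target.

TASK

Make up two student kits at the jeweller's bench. The finishing kit goes in the long white tray with three compartments: the flat round tin in the compartment at the end with the pull tab, the square lacquer bottle in the middle, the grit jar in the other end; the forming kit goes in the short white tray with two compartments: the notched wooden bench pin lying flat in the wider one, the steel doming block in the narrower one. Keep everything the right way up as it is now, set each thing down on the floor of its compartment rather than dropping it, and leave the two knobbly white plaster casts where they are.

Things in the scene. Friction and masses are not known exactly. Their poses are not given: they have to be found in the camera images.
- lacquer: Square glass lacquer bottle standing upright: glass body 34 x 34 mm and 42 mm high with paper labels on two sides, then a short shoulder and a slim round white cap 19 mm across; 81 mm high overall, 110 g or so. Origin: centre of its underside, z up, x and y square to the sides of the body. Grip it by the glass body.
- grit_jar: Round glass jar of grit with a white screw lid, standing upright: 44 mm diameter, 50 mm high, about 120 g. Origin: centre of its underside, z up.
- tin: Flat round aluminium tin, closed: 55 mm diameter, 26 mm high, about 90 g. Origin: centre of its underside, z up.
- bench_pin: Wooden bench pin lying flat: 95 mm long (x), 45 mm wide (y), 25 mm thick, with a V notch open at its +x end between two prongs. It is solid from x = -47 to +7 mm; grip it across its width near x = -12 mm, about its centre of mass. About 70 g. Origin: centre of its underside, x along its length towards the notch, z up.
- doming_block: Steel doming block, a 42 mm cube with dark round hollows on its faces (four of different sizes on top), heavy, about 0.56 kg (up to 0.75 kg): grip it firmly. Origin: centre of its underside, z up, x and y square to its sides.
- long_tray: Long white plastic tray with dark rubber floor, fixed: 228 (x) by 78 mm (y); floor 4 mm above the bench; walls and dividers 3 mm thick, tops 10 mm above the bench. Three compartments, each 72 x 72 mm inside, centres at x = -75, 0, +75 mm, y = 0. A flat rounded pull tab sticks out 36 mm beyond the -x end. Origin: centre of its underside, x along its length away from the tab, z up.
- short_tray: Short white plastic tray with dark rubber floor, fixed: 121 (x) by 159 mm (y); floor 4 mm above the bench; walls and divider 3 mm thick, tops 10 mm above the bench. Two compartments, both 115 mm long (x) inside: wider one 90 mm in y, centre at y = +31.5 mm; narrower one 60 mm in y, centre at y = -46.5 mm. The pin fits with its length along x, either way round. Origin: underside centre, z up.
- cast_a: Knobbly white plaster cast, like a lump of coral, about 50 mm across and 50 mm high, loose: leave it alone. Origin: centre of its underside.
- cast_b: Second, slightly smaller knobbly white plaster cast, about 45 mm across and 45 mm high, loose: leave it alone. Origin: centre of its underside.
Things that resemble listed ones, but are neither listed nor needed, are in the scene too. What is shaped like the lacquer but turquoise or yellow is not meant.

How it is judged:
At the end, for the whole second after the job is handed in: Tin, lacquer bottle and grit jar in the tab-end, middle and other end compartments of the long tray, pin and block in the wider and narrower ones of the short tray, each at rest, within 0.1 rad of upright, underside within 3.5 mm of the tray floor; casts moved less than 30 mm (x of tin in the frame of long_tray between -0.09 and -0.06 m and y of tin in the frame of long_tray between -0.015 and 0.015 m and z of tin in the frame of long_tray between 0.001 and 0.0075 m and angle between each of tin, lacquer, grit_jar, bench_pin, doming_block's own z axis and vertical below 0.1 rad and linear speed of each of tin, lacquer, grit_jar, bench_pin, doming_block below 0.02 m/s and angular speed of each of tin, lacquer, grit_jar, bench_pin, doming_block below 0.2 rad/s and x of lacquer in the frame of long_tray between -0.023 and 0.023 m and y of lacquer in the frame of long_tray between -0.023 and 0.023 m and z of lacquer in the frame of long_tray between 0.001 and 0.0075 m and x of grit_jar in the frame of long_tray between 0.056 and 0.094 m and y of grit_jar in the frame of long_tray between -0.019 and 0.019 m and z of grit_jar in the frame of long_tray between 0.001 and 0.0075 m and x of bench_pin in the frame of short_tray between -0.017 and 0.017 m and y of bench_pin in the frame of short_tray between 0.0045 and 0.0585 m and z of bench_pin in the frame of short_tray between 0.001 and 0.0075 m and x of doming_block in the frame of short_tray between -0.041 and 0.041 m and y of doming_block in the frame of short_tray between -0.0605 and -0.0325 m and z of doming_block in the frame of short_tray between 0.001 and 0.0075 m and distance of each of cast_a, cast_b from where it was at the start of the episode below 0.03 m); the robot touches nothing.
It fails at once if a plaster cast was pushed more than 30 mm from its place (distance of any of cast_a, cast_b from where it was at the start of the episode above 0.03 m).
It fails at once if a thing was dropped: in free fall more than 30 mm above the bench ((contact force between lacquer and anything else below 0.01 N and height (world z) of lacquer above 0.03 m) or (contact force between grit_jar and anything else below 0.01 N and height (world z) of grit_jar above 0.03 m) or (contact force between tin and anything else below 0.01 N and height (world z) of tin above 0.03 m) or (contact force between bench_pin and anything else below 0.01 N and height (world z) of bench_pin above 0.03 m) or (contact force between doming_block and anything else below 0.01 N and height (world z) of doming_block above 0.03 m)).
It also fails if it takes over 128 s, if anything falls off the work surface, if the arm or the gripper's body presses on something with over 40 N, if the wrist force passes 120 N, or if a joint passes its speed limit or range.

## Working session

There is one attempt and no reset: what is moved stays moved. The work goes in short steps, Python scripts to look and compute and a shell command to move; the robot and the scene stay as the last step left them, time stands still between calls to the robot, and variables do not carry over. Pictures are saved under pics/ and viewed, and the job is handed in when it is done.

```bash
mkdir -p pics
python3 - <<'E'
from rig import robot
import cv2
print(robot.get_obs())
for n in ["scene","top","wrist"]:
    im=robot.camera(n); cv2.imwrite(f"pics/{n}0.png",im[:,:,::-1]); print(n,robot.calibration(n))
E
```

```text
{'time': 0.0, 'q': array([ 9.31508949e-01,  5.28487114e-01,  1.43388771e+00, -3.70939841e-05,
        1.18135428e+00, -1.78498778e-01]), 'joint_velocities': array([-2.60937333e-03, -1.48491201e-05, -4.35347439e-04,  1.09814591e-03,
        3.22829160e-03, -2.54151034e-04]), 'joint_torque': array([-1.63237291e-04, -4.40046072e+01, -1.76591295e+01,  6.31880388e-02,
        5.83111192e-02, -1.55341304e-04]), 'position': array([0.27745745, 0.55923857, 0.22156338]), 'tool_rot': array([ 8.49894199e-01,  5.26952283e-01, -9.87096138e-04,  4.08706625e-04]), 'ft_force': array([-0.52699305, -0.89098858, -0.80962917]), 'moment': array([-0.02406117,  0.03253484, -0.00577174]), 'grip_width': 0.08674648046055988}
scene {'fx': 469.4401385608306, 'fy': 469.4401385608306, 'cx': 283.2820478908665, 'cy': 210.495006844312, 'dist_coeffs': array([-0.06372899,  0.        ,  0.        ,  0.        ,  0.        ]), 'rvec': array([ 2.18962117,  1.50407724, -0.42158665]), 'tvec': array([-0.21197116, -0.43332768,  1.15574586])}
top {'fx': 384.58179673061414, 'fy': 384.58179673061414, 'cx': 280.3675202359904, 'cy': 204.48921906569578, 'dist_coeffs': array([-0.00456634,  0.        ,  0.        ,  0.        ,  0.        ]), 'rvec': array([ 2.12243845, -2.17645584,  0.10199277]), 'tvec': array([0.00933096, 0.59038951, 0.77958926])}
wrist {'fx': 370.1497299941157, 'fy': 370.1497299941157, 'cx': 277.16883246163064, 'cy': 209.1069669274227, 'dist_coeffs': array([-0.04459448,  0.        ,  0.        ,  0.        ,  0.        ]), 'rvec': array([-2.46278399, -1.525413  , -0.2116783 ]), 'tvec': array([-0.62380043, -0.03218233,  0.39150284])}
```

View pics/scene0.png

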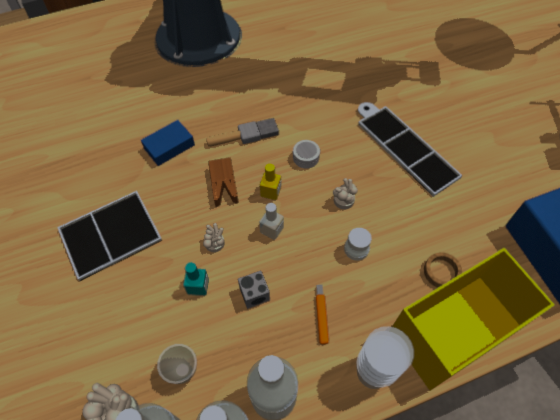

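View pics/top0.png

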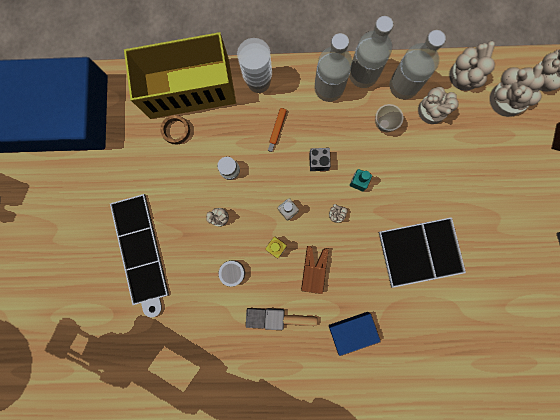

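View pics/wrist0.png

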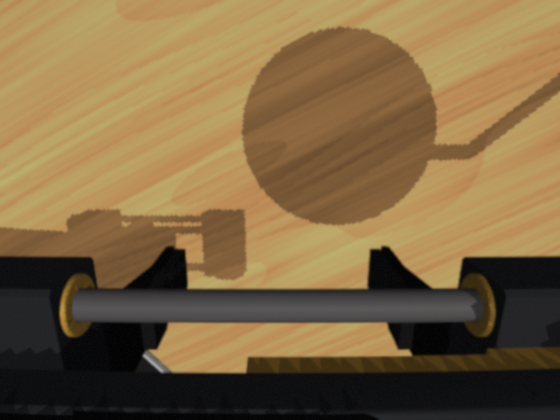

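The top view shows these, in pixels:
- **Trays:** the long tray is at (140,250) with its tab at (152,308). The short tray is at (422,252), its wider part on the left.
- **Things to pack:** tin (231,273), jar (228,168), pin (316,268), block (319,158).
- **Bottles:** white at (288,209), yellow at (276,247), turquoise at (361,181). The uncoloured one fits the description.
- **Casts:** (217,217) and (339,214).

Next I'll enlarge and measure.

```bash
cat > h.py <<'E'
from rig import robot
import cv2, numpy as np
def cal(n):
    c=robot.calibration(n); K=np.array([[c['fx'],0,c['cx']],[0,c['fy'],c['cy']],[0,0,1]])
    R=cv2.Rodrigues(np.array(c['rvec']))[0]; return K,np.array(c['dist_coeffs']),R,np.array(c['tvec']),np.array(c['rvec'])
def ray(n,uv,z,C=None):
    K,d,R,t,_=C or cal(n)
    p=cv2.undistortPoints(np.array(uv,float).reshape(-1,1,2),K,d).reshape(-1,2)
    D=np.c_[p,np.ones(len(p))]@R; o=-R.T@t
    return o+D*((z-o[2])/D[:,2])[:,None]
def proj(n,P,C=None):
    K,d,R,t,rv=C or cal(n)
    return cv2.projectPoints(np.array(P,float).reshape(-1,3),rv,t,K,d)[0].reshape(-1,2)
def c2w(n,p,C=None):
    K,d,R,t,_=C or cal(n); return R.T@(np.array(p)-t)
E
python3 - <<'E'
from h import *
t=cv2.imread("pics/top0.png"); s=cv2.imread("pics/scene0.png")
cv2.imwrite("pics/topcrop.png",cv2.resize(t[140:320,180:380],None,fx=3.3,fy=3.3,interpolation=cv2.INTER_CUBIC))
cv2.imwrite("pics/scenecrop.png",cv2.resize(s[130:310,180:380],None,fx=3.3,fy=3.3,interpolation=cv2.INTER_CUBIC))
for n in ["lacquer","grit_jar","tin","bench_pin","doming_block","long_tray","short_tray","cast_a"]:
    for c in ["top","scene"]:
        for r in robot.tip_of(n,c)[:3]:
            if r["confidence"]<.3: continue
            w=c2w(c,r["point"]); print(n,c,round(r["confidence"],2),w.round(4),proj(c,w)[0].round(0))
print(robot.get_obs()["time"])
E
```

```text
lacquer top 0.79 [0.5004 0.0033 0.0032] [278. 247.]
lacquer top 0.77 [ 6.403e-01 -1.762e-01 -6.000e-04] [357. 182.]
lacquer top 0.53 [ 5.831e-01 -2.310e-02 -3.000e-04] [289. 209.]
lacquer scene 0.91 [ 0.4975  0.0076 -0.0022] [270. 191.]
lacquer scene 0.82 [ 6.436e-01 -1.792e-01 -1.000e-04] [198. 288.]
lacquer scene 0.77 [ 0.584  -0.0179  0.0038] [273. 230.]
grit_jar top 0.92 [ 0.6736  0.1048 -0.0066] [231. 171.]
grit_jar scene 0.83 [ 0.6726  0.1085 -0.0025] [355. 249.]
tin top 0.63 [4.482e-01 1.008e-01 4.000e-04] [233. 273.]
tin top 0.49 [ 0.5715 -0.1265 -0.0036] [336. 214.]
tin scene 0.69 [ 0.4454  0.1024 -0.0005] [305. 157.]
bench_pin top 0.76 [ 0.4465 -0.0759 -0.0026] [315. 272.]
bench_pin scene 0.87 [ 0.4514 -0.0728  0.0023] [223. 184.]
doming_block top 0.71 [ 0.6896 -0.0901  0.002 ] [318. 161.]
doming_block scene 0.56 [ 0.6878 -0.0951  0.0014] [252. 294.]
long_tray top 0.73 [0.509  0.3082 0.0022] [139. 247.]
long_tray scene 0.59 [5.018e-01 3.096e-01 3.000e-04] [407. 149.]
long_tray scene 0.37 [ 0.4877 -0.302  -0.0011] [111. 236.]
short_tray top 0.74 [ 0.4849 -0.3038  0.0039] [421. 251.]
short_tray scene 0.69 [ 0.4848 -0.3021 -0.0026] [111. 235.]
cast_a top 0.62 [ 5.721e-01 -1.238e-01 -5.000e-04] [335. 213.]
cast_a scene 0.79 [ 0.5678 -0.1263  0.001 ] [214. 242.]
cast_a scene 0.77 [ 5.672e-01  1.290e-01 -3.000e-04] [341. 200.]
cast_a scene 0.67 [ 4.467e-01  1.047e-01 -2.000e-04] [306. 157.]
0.95
```

View pics/topcrop.png

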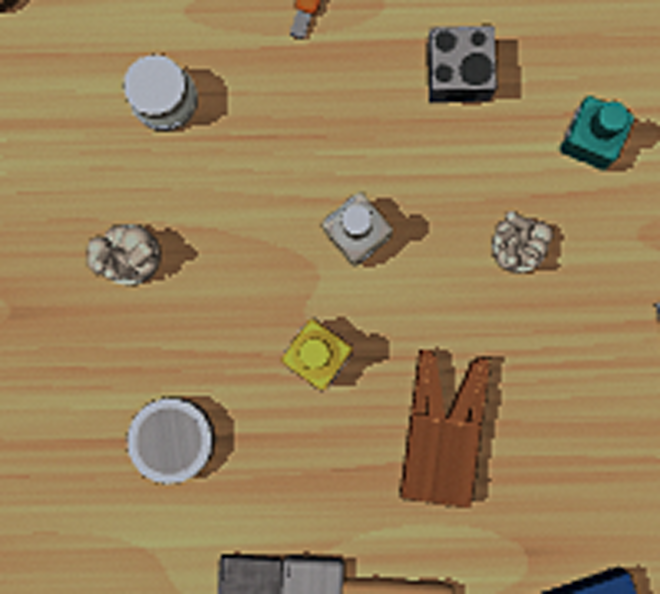

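View pics/scenecrop.png

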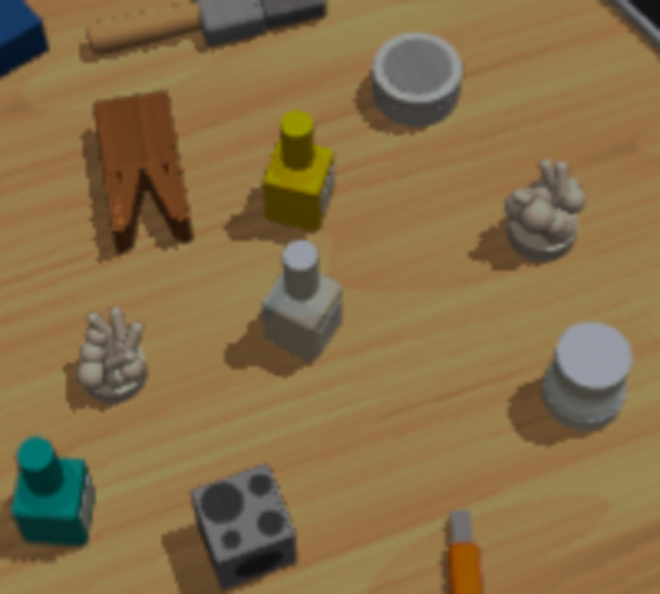

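The white bottle at top (288,209) / scene (273,225) is the lacquer, because the other two are yellow and turquoise. I'll fit silhouettes in both cameras to get precise poses.

```bash
cat > fit.py <<'E'
from h import *
from scipy.optimize import minimize
def box(lx,ly,z0,z1,x0=0):
    return np.array([[x0+a*lx/2,b*ly/2,z] for a in(-1,1) for b in(-1,1) for z in(z0,z1)])
def cyl(d,z0,z1):
    a=np.linspace(0,2*np.pi,40,endpoint=False)
    return np.array([[d/2*np.cos(t),d/2*np.sin(t),z] for t in a for z in(z0,z1)])
M={"lacquer":[box(.034,.034,0,.042),cyl(.019,.045,.081)],"grit_jar":[cyl(.044,0,.05)],"tin":[cyl(.055,0,.026)],
"bench_pin":[box(.095,.045,0,.025)],"doming_block":[box(.042,.042,0,.042)]}
S=4
def render(parts,p,c,C,shape=(420,560)):
    img=np.zeros((shape[0]*S,shape[1]*S),np.uint8)
    co,si=np.cos(p[2]),np.sin(p[2]); R=np.array([[co,-si,0],[si,co,0],[0,0,1]])
    for P in parts:
        q=proj(c,P@R.T+[p[0],p[1],0],C)
        h=cv2.convexHull(((q+.5)*S).astype(np.float32)).astype(np.int32)
        cv2.fillConvexPoly(img,h,1)
    return img
def mask(name,c,uv,hull=False):
    best=None
    for r in robot.masks_of(name,c):
        m=r["pixels"].astype(np.uint8); ys,xs=np.nonzero(m)
        if len(xs)==0: continue
        if np.hypot(xs.mean()-uv[0],ys.mean()-uv[1])<22:
            if best is None or r["confidence"]>best[1]: best=(m,r["confidence"])
    if best is None: return None
    m=cv2.resize(best[0],None,fx=S,fy=S,interpolation=cv2.INTER_NEAREST)
    if hull:
        pts=np.argwhere(m)[:,::-1].astype(np.int32); cv2.fillConvexPoly(m,cv2.convexHull(pts),1)
    return m
def fit(name,p0,ms,Cs):
    def f(p):
        t=0
        for c,m in ms.items():
            r=render(M[name],p,c,Cs[c]); t+=1-(r&m).sum()/max(1,(r|m).sum())
        return t
    best=None
    for y in ([0] if name in("tin","grit_jar") else p0[2]):
        s=minimize(f,[p0[0],p0[1],y],method="Nelder-Mead",options=dict(initial_simplex=[[p0[0],p0[1],y],[p0[0]+.008,p0[1],y],[p0[0],p0[1]+.008,y],[p0[0],p0[1],y+.3]],xatol=2e-4,fatol=1e-4,maxiter=150))
        if best is None or s.fun<best.fun: best=s
    return best.x,best.fun
E
python3 - <<'E'
from fit import *
Cs={c:cal(c) for c in("top","scene")}
G={"lacquer":(.583,-.02,[.2,.6,1.0]),"grit_jar":(.673,.107,0),"tin":(.447,.102,0),"bench_pin":(.449,-.074,[-.3,0,.3]),"doming_block":(.689,-.093,[-.2,.2])}
I={c:cv2.imread(f"pics/{c}0.png") for c in Cs}
for n,p in G.items():
    ms={}
    for c in Cs:
        m=mask(n,c,proj(c,[p[0],p[1],.02],Cs[c])[0],n=="bench_pin")
        if m is not None: ms[c]=m
    x,e=fit(n,p,ms,Cs); print(n,list(ms),x.round(4),round(e,3), [ (c,fit(n,(x[0],x[1],[x[2]]),{c:ms[c]},Cs)[0].round(4)) for c in ms])
    for c in Cs:
        r=render(M[n],x,c,Cs[c]); I[c]=I[c]
        cs,_=cv2.findContours(r,cv2.RETR_EXTERNAL,cv2.CHAIN_APPROX_NONE)
        if c+"b" not in globals(): globals()[c+"b"]=cv2.resize(I[c],None,fx=S,fy=S,interpolation=cv2.INTER_CUBIC)
        cv2.drawContours(globals()[c+"b"],cs,-1,(0,255,0),1)
cv2.imwrite("pics/fit_top.png",topb[560:1200,740:1460][::1,::1]); cv2.imwrite("pics/fit_scene.png",sceneb[540:1240:,780:1540])
cv2.imwrite("pics/fit_top.png",cv2.resize(topb[560:1200,740:1460],(675,600))); cv2.imwrite("pics/fit_scene.png",cv2.resize(sceneb[540:1240,780:1540],(651,600)))
t=I["top"]
a=cv2.resize(t[185:325,95:185],None,fx=4.2,fy=4.2,interpolation=cv2.INTER_CUBIC);b=cv2.resize(t[205:300,370:475],None,fx=4,fy=4,interpolation=cv2.INTER_CUBIC)
cv2.imwrite("pics/lt.png",a);cv2.imwrite("pics/st.png",b);print(robot.get_obs()["time"])
E
```

```text
lacquer ['scene'] [ 0.5821 -0.0203  0.7795] 0.131 [('scene', array([ 0.5821, -0.0203,  0.7795]))]
grit_jar ['top', 'scene'] [0.6752 0.1074 0.191 ] 0.264 [('top', array([0.6735, 0.106 , 0.1261])), ('scene', array([0.6756, 0.1075, 0.0251]))]
tin ['top', 'scene'] [0.4487 0.103  0.2046] 0.177 [('top', array([0.4488, 0.103 , 0.1897])), ('scene', array([0.4489, 0.1036, 0.4013]))]
bench_pin ['top', 'scene'] [ 0.452  -0.0736 -0.1537] 0.102 [('top', array([ 0.4521, -0.0732, -0.155 ])), ('scene', array([ 0.452 , -0.0736, -0.1537]))]
doming_block ['top', 'scene'] [ 0.6891 -0.0911 -0.0072] 0.154 [('top', array([ 0.6894, -0.0914,  0.0106])), ('scene', array([ 0.6895, -0.091 ,  0.0053]))]
1.45
```

View pics/fit_top.png

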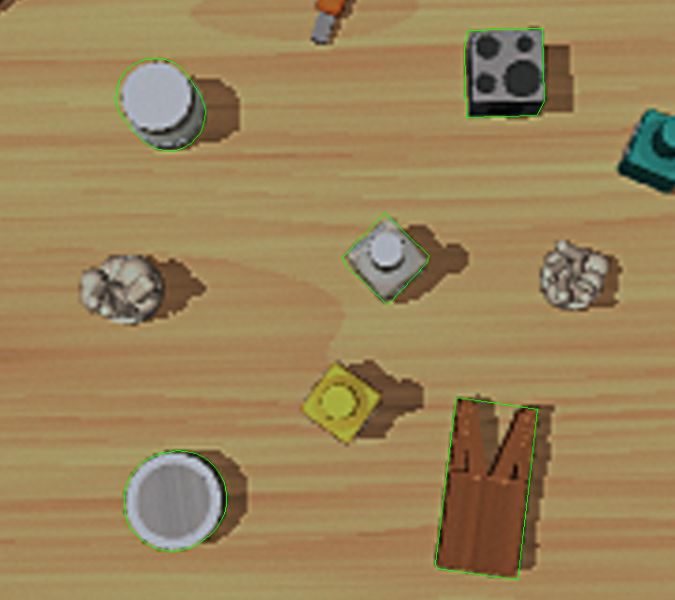

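View pics/fit_scene.png

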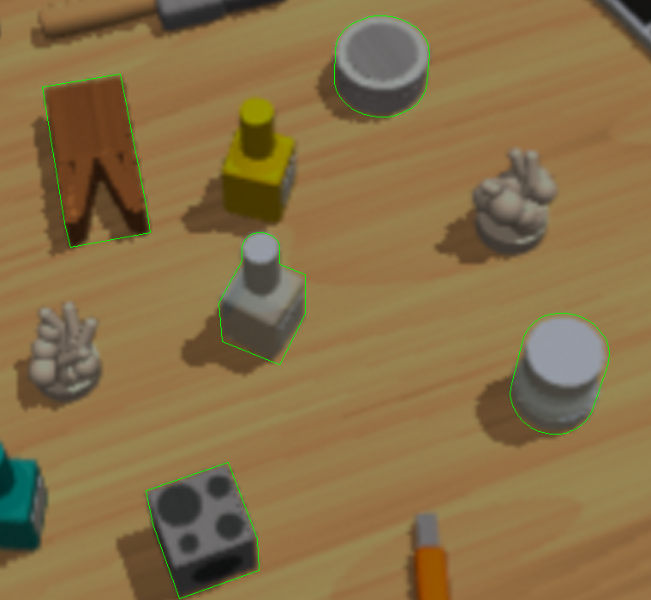

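View pics/lt.png

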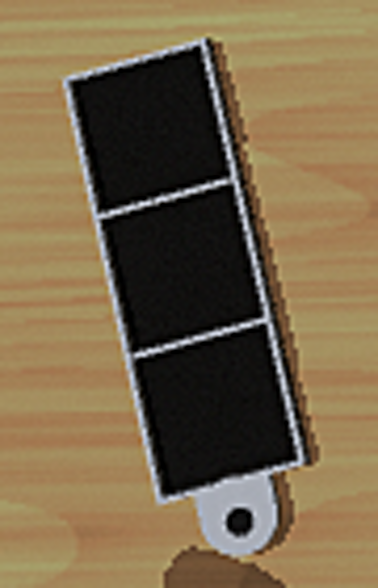

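View pics/st.png

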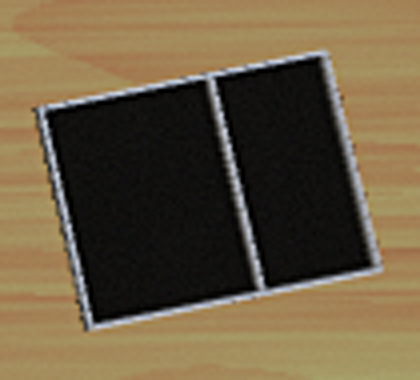

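Run:
```python
from h import *
def rig(A,B):
    a=A-A.mean(0);b=B-B.mean(0);th=np.arctan2((a[:,0]*b[:,1]-a[:,1]*b[:,0]).sum(),(a*b).sum())
    R=np.array([[np.cos(th),-np.sin(th)],[np.sin(th),np.cos(th)]]);t=B.mean(0)-R@A.mean(0)
    return th,t,R,np.linalg.norm(A@R.T+t-B,axis=1)
C=cal("top")
for nm,px,off,s,mod,cs in [("long",[(65,80),(208,40),(304,462),(160,502)],(95,185),4.2,[(.114,.039),(.114,-.039),(-.114,-.039),(-.114,.039)],{"tin":(-.075,0),"lac":(0,0),"jar":(.075,0)}),
 ("short",[(38,107),(327,53),(381,269),(88,328)],(370,205),4,[(.0605,.0795),(.0605,-.0795),(-.0605,-.0795),(-.0605,.0795)],{"pin":(0,.0315),"block":(0,-.0465)})]:
    uv=(np.array(px)+.5)/s-.5+np.array(off)
    W=ray("top",uv,.01,C)[:,:2]; th,t,R,e=rig(np.array(mod),W)
    print(nm,round(th,4),t.round(4),"res",e.round(4))
    for k,v in cs.items(): print(k,(R@np.array(v)+t).round(4))
from scipy.spatial.transform import Rotation as Ro
o=robot.get_obs();print(Ro.from_quat(o["tool_rot"]).as_matrix().round(3))
```

```text
long 0.2438 [0.5056 0.3063] res [0.0016 0.0013 0.0018 0.0017]
tin [0.4328 0.2882]
lac [0.5056 0.3063]
jar [0.5784 0.3244]
short 0.1674 [ 0.4839 -0.3042] res [0.0009 0.0022 0.002  0.0012]
pin [ 0.4787 -0.2731]
block [ 0.4917 -0.35  ]
[[ 0.445  0.896 -0.   ]
 [ 0.896 -0.445 -0.   ]
 [-0.    -0.    -1.   ]]
```

```bash
cat > go.py <<'E'
import sys
from h import *
from scipy.spatial.transform import Rotation as Ro
def go(x,y,z,phi_deg=None):
    o=robot.get_obs(); R=Ro.from_quat(o["tool_rot"]).as_matrix(); p=o["position"]
    phi=np.degrees(np.arctan2(R[1,0],R[0,0])); d=R.T@(np.array([x,y,z])-p)*100
    print("t",round(o["time"],2),"p",p.round(4),"phi",phi.round(2),"tilt",np.degrees(np.arccos(-R[2,2])).round(2),"w",round(o["grip_width"],4),"F",o["ft_force"].round(1))
    print("tool-axis cm:",d.round(2),end=" ")
    if phi_deg is not None:
        print("turn z deg:",round((phi-phi_deg+90)%180-90,2))
        a=np.radians(phi_deg); D=np.array([x,y,z])-p
        print("  if turned first, cm:",(100*np.array([D[0]*np.cos(a)+D[1]*np.sin(a),D[0]*np.sin(a)-D[1]*np.cos(a),-D[2]])).round(2))
    else: print()
if __name__=="__main__": go(*map(float,sys.argv[1:]))
E
python3 go.py .4488 .103 .15 63.5
```

```text
t 1.45 p [0.2779 0.5598 0.2225] phi 63.6 tilt 0.0 w 0.0873 F [-1.2  0.7 -0.1]
tool-axis cm: [-33.32  35.62   7.25] turn z deg: 0.1
  if turned first, cm: [-33.25  35.68   7.25]
```

```bash
python3 -m creep '{"dp":[[-2.38,2.54,0.5],[-2.38,2.54,0.5],[-2.38,2.54,0.5],[-2.38,2.54,0.5],[-2.38,2.54,0.5],[-2.38,2.54,0.5],[-2.38,2.54,0.5],[-2.38,2.54,0.5],[-2.38,2.54,0.5],[-2.38,2.54,0.5],[-2.38,2.54,0.5],[-2.38,2.54,0.5],[-2.38,2.54,0.5],[-2.38,2.54,0.5],[0,0,0],[0,0,0]],"turn":[[0,0,0],[0,0,0],[0,0,0],[0,0,0],[0,0,0],[0,0,0],[0,0,0],[0,0,0],[0,0,0],[0,0,0],[0,0,0],[0,0,0],[0,0,0],[0,0,0],[0,0,0],[0,0,0]]}' -1 20; python3 go.py .4488 .103 .008
```

```text
time: 3.05
position: [0.4484, 0.1028, 0.1526]
tool_rot: [0.851, 0.526, -0.0, -0.0]
ft_force: [-0.7, 0.4, -0.6]
grip_width: 0.0871
t 3.05 p [0.4484 0.1028 0.1526] phi 63.46 tilt 0.03 w 0.0871 F [-0.7  0.4 -0.6]
tool-axis cm: [ 0.04  0.03 14.46]
```

```bash
python3 -m creep '{"dp":[[0,0,3],[0,0,3],[0,0,3],[0,0,2.5],[0,0,2],[0,0,0.9],[0,0,0],[0,0,0]],"turn":[[0,0,0],[0,0,0],[0,0,0],[0,0,0],[0,0,0],[0,0,0],[0,0,0],[0,0,0]]}' -1 20; python3 go.py .4488 .103 .008
python3 -m creep '{"dp":[[0,0,0],[0,0,0],[0,0,0],[0,0,0],[0,0,0],[0,0,0],[0,0,0],[0,0,0],[0,0,0],[0,0,0]],"turn":[[0,0,0],[0,0,0],[0,0,0],[0,0,0],[0,0,0],[0,0,0],[0,0,0],[0,0,0],[0,0,0],[0,0,0]]}' 1 20; python3 go.py .4328 .2882 .12 104
```

```text
time: 3.85
position: [0.4484, 0.1039, 0.0091]
tool_rot: [0.85, 0.527, 0.0, 0.0]
ft_force: [1.0, 0.7, -0.2]
grip_width: 0.0869
t 3.85 p [0.4484 0.1039 0.0091] phi 63.66 tilt 0.04 w 0.0869 F [ 1.   0.7 -0.2]
tool-axis cm: [-0.06  0.08  0.11] 
time: 4.85
position: [0.4484, 0.1032, 0.0087]
tool_rot: [0.85, 0.527, 0.0, 0.0]
ft_force: [-0.5, -0.1, 4.9]
grip_width: 0.0542
t 4.85 p [0.4484 0.1032 0.0087] phi 63.6 tilt 0.02 w 0.0542 F [-0.5 -0.1  4.9]
tool-axis cm: [ 15.88  -9.62 -11.13] turn z deg: -40.4
  if turned first, cm: [ 18.33   2.97 -11.13]
```

```bash
python3 -m creep '{"dp":[[0,0,-1],[0,0,-2],[0,0,-2.5],[0,0,-2.5],[2,-1.2,0],[2.4,-1.4,0],[2.4,-1.4,0],[2.4,-1.4,0],[2.4,-1.4,0],[2.3,-1.4,0],[2,-1.4,0],[0,0,0],[0,0,0],[0,0,0],[0,0,0],[0,0,0],[0,0,0]],"turn":[[0,0,0],[0,0,0],[0,0,0],[0,0,0],[0,0,0],[0,0,0],[0,0,0],[0,0,0],[0,0,0],[0,0,0],[0,0,0],[0,0,-8.08],[0,0,-8.08],[0,0,-8.08],[0,0,-8.08],[0,0,-8.08],[0,0,0]]}' 1 20; python3 go.py .4328 .2882 .013 104
python3 - <<'E'
from h import *
cv2.imwrite("pics/t1.png",robot.camera("top")[:,:,::-1][150:330,80:330].repeat(3,0).repeat(3,1)); cv2.imwrite("pics/w1.png",robot.camera("wrist")[:,:,::-1])
E
```

```text
time: 6.55
position: [0.4324, 0.2882, 0.0886]
tool_rot: [0.616, 0.788, -0.0, -0.0]
ft_force: [0.3, -0.9, -0.8]
grip_width: 0.0544
t 6.55 p [0.4324 0.2882 0.0886] phi 103.99 tilt 0.06 w 0.0544 F [ 0.3 -0.9 -0.8]
tool-axis cm: [-0.01  0.05  7.56] turn z deg: -0.01
  if turned first, cm: [-0.01  0.04  7.56]
```

View pics/t1.png

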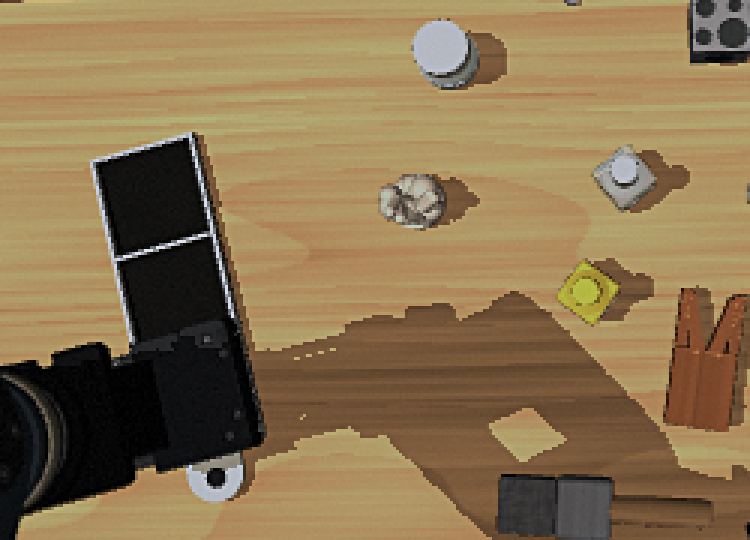

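View pics/w1.png

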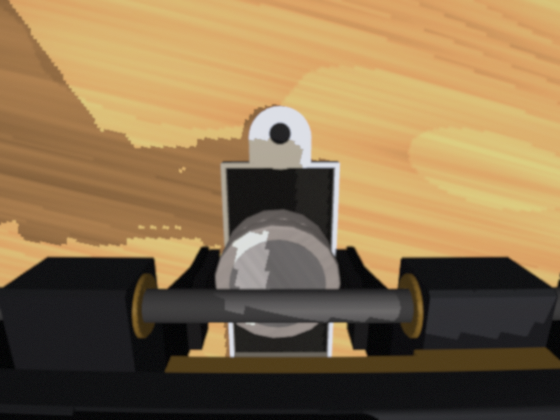

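```bash
python3 -m creep '{"dp":[[0,0,2],[0,0,2],[0,0,2],[0,0,1],[0,0,0.4],[0,0,0.15],[0,0,0],[0,0,0]],"turn":[[0,0,0],[0,0,0],[0,0,0],[0,0,0],[0,0,0],[0,0,0],[0,0,0],[0,0,0]]}' 1 20
python3 -m creep '{"dp":[[0,0,0],[0,0,0],[0,0,0],[0,0,0],[0,0,0],[0,0,0]],"turn":[[0,0,0],[0,0,0],[0,0,0],[0,0,0],[0,0,0],[0,0,0]]}' -1 20
python3 -m creep '{"dp":[[0,0,-1],[0,0,-2],[0,0,-3],[0,0,-3],[0,0,-3]],"turn":[[0,0,0],[0,0,0],[0,0,0],[0,0,0],[0,0,0]]}' -1 20; python3 go.py .6754 .107 .13 104
```

```text
time: 7.45
position: [0.4334, 0.2885, 0.0137]
tool_rot: [0.616, 0.788, 0.001, 0.0]
ft_force: [0.3, 0.3, -1.8]
grip_width: 0.0544
time: 8.05
position: [0.4329, 0.2884, 0.0131]
tool_rot: [0.616, 0.788, 0.0, 0.0]
ft_force: [-0.3, 0.3, 0.7]
grip_width: 0.0859
time: 8.55
position: [0.4327, 0.2882, 0.1347]
tool_rot: [0.616, 0.788, -0.0, -0.0]
ft_force: [0.5, 0.2, 0.7]
grip_width: 0.087
t 8.55 p [0.4327 0.2882 0.1347] phi 104.0 tilt 0.0 w 0.087 F [0.5 0.2 0.7]
tool-axis cm: [-23.46  19.17   0.47] turn z deg: -0.0
  if turned first, cm: [-23.46  19.17   0.47]
```

```bash
python3 -m creep '{"dp":[[-2,1.6,0],[-2.38,1.95,0.04],[-2.38,1.95,0.04],[-2.38,1.95,0.04],[-2.38,1.95,0.04],[-2.38,1.95,0.04],[-2.38,1.95,0.04],[-2.38,1.95,0.04],[-2.38,1.95,0.04],[-2.38,1.95,0.04],[0,0,0],[0,0,0]],"turn":[[0,0,0],[0,0,0],[0,0,0],[0,0,0],[0,0,0],[0,0,0],[0,0,0],[0,0,0],[0,0,0],[0,0,0],[0,0,0],[0,0,0]]}' -1 20; python3 go.py .6754 .107 .012
python3 - <<'E'
from h import *
cv2.imwrite("pics/t2.png",robot.camera("top")[:,:,::-1][150:330,80:330].repeat(3,0).repeat(3,1)); cv2.imwrite("pics/w2.png",robot.camera("wrist")[:,:,::-1])
E
```

```text
time: 9.75
position: [0.6751, 0.1069, 0.1296]
tool_rot: [0.616, 0.788, -0.0, -0.0]
ft_force: [0.2, 0.1, -0.3]
grip_width: 0.0871
t 9.75 p [0.6751 0.1069 0.1296] phi 103.93 tilt 0.05 w 0.0871 F [ 0.2  0.1 -0.3]
tool-axis cm: [-1.000e-02  4.000e-02  1.176e+01]
```

View pics/t2.png

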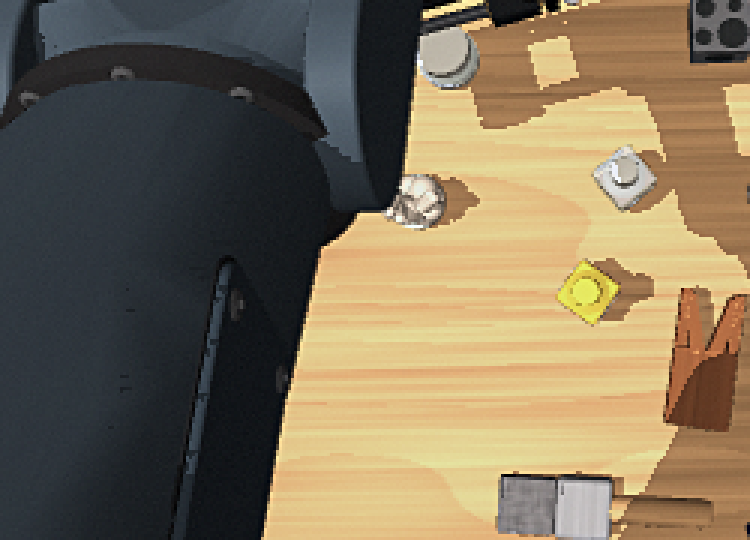

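View pics/w2.png

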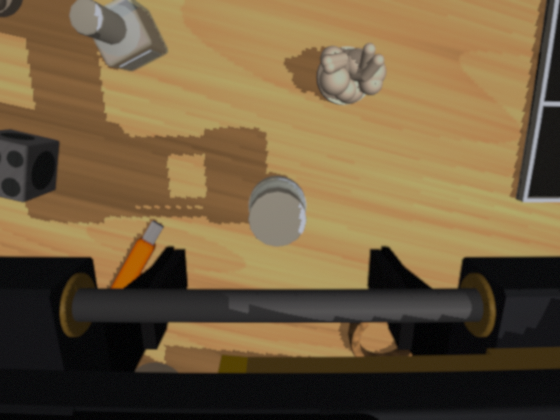

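```bash
python3 -m creep '{"dp":[[0,0,3],[0,0,3],[0,0,2.5],[0,0,2],[0,0,1.2],[0,0,0],[0,0,0]],"turn":[[0,0,0],[0,0,0],[0,0,0],[0,0,0],[0,0,0],[0,0,0],[0,0,0]]}' -1 20
python3 -m creep '{"dp":[[0,0,0],[0,0,0],[0,0,0],[0,0,0],[0,0,0],[0,0,0],[0,0,0],[0,0,0],[0,0,0],[0,0,0],[0,0,0],[0,0,0]],"turn":[[0,0,0],[0,0,0],[0,0,0],[0,0,0],[0,0,0],[0,0,0],[0,0,0],[0,0,0],[0,0,0],[0,0,0],[0,0,0],[0,0,0]]}' 1 25; python3 go.py .5784 .3244 .10 104
```

```text
time: 10.55
position: [0.6755, 0.1079, 0.0131]
tool_rot: [0.615, 0.788, 0.0, 0.0]
ft_force: [0.1, 0.2, -0.3]
grip_width: 0.0871
time: 11.75
position: [0.6754, 0.1074, 0.0124]
tool_rot: [0.616, 0.788, -0.0, -0.0]
ft_force: [0.8, -0.1, 0.3]
grip_width: 0.0426
t 11.75 p [0.6754 0.1074 0.0124] phi 104.0 tilt 0.01 w 0.0426 F [ 0.8 -0.1  0.3]
tool-axis cm: [23.4  -4.16 -8.75] turn z deg: -0.0
  if turned first, cm: [23.4  -4.16 -8.76]
```

```bash
python3 -m creep '{"dp":[[0,0,-1],[0,0,-2],[0,0,-2.5],[0,0,-2],[1.8,-0.3,-0.5],[2.4,-0.43,0],[2.4,-0.43,0],[2.4,-0.43,0],[2.4,-0.43,0],[2.4,-0.43,0],[2.4,-0.43,0],[2.4,-0.43,0],[2.4,-0.43,0],[2.4,-0.42,0],[0,0,0],[0,0,0]],"turn":[[0,0,0],[0,0,0],[0,0,0],[0,0,0],[0,0,0],[0,0,0],[0,0,0],[0,0,0],[0,0,0],[0,0,0],[0,0,0],[0,0,0],[0,0,0],[0,0,0],[0,0,0],[0,0,0]]}' 1 25; python3 go.py .5784 .3244 .017 104
python3 - <<'E'
from h import *
cv2.imwrite("pics/w3.png",robot.camera("wrist")[:,:,::-1])
E
```

```text
time: 13.35
position: [0.5769, 0.3253, 0.0918]
tool_rot: [0.615, 0.789, -0.001, -0.0]
ft_force: [0.6, -0.4, -1.8]
grip_width: 0.0425
t 13.35 p [0.5769 0.3253 0.0918] phi 104.13 tilt 0.09 w 0.0425 F [ 0.6 -0.4 -1.8]
tool-axis cm: [-0.12  0.14  7.48] turn z deg: 0.13
  if turned first, cm: [-0.13  0.12  7.48]
```

View pics/w3.png

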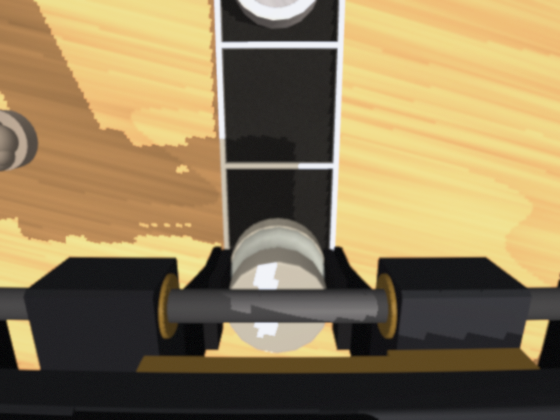

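```bash
python3 -m creep '{"dp":[[-0.1,0.1,2],[0,0,2],[0,0,2],[0,0,1],[0,0,0.35],[0,0,0.1],[0,0,0],[0,0,0]],"turn":[[0,0,0],[0,0,0],[0,0,0],[0,0,0],[0,0,0],[0,0,0],[0,0,0],[0,0,0]]}' 1 25
python3 -m creep '{"dp":[[0,0,0],[0,0,0],[0,0,0],[0,0,0],[0,0,0],[0,0,0],[0,0,0],[0,0,0]],"turn":[[0,0,0],[0,0,0],[0,0,0],[0,0,0],[0,0,0],[0,0,0],[0,0,0],[0,0,0]]}' -1 20
python3 -m creep '{"dp":[[0,0,-1],[0,0,-2],[0,0,-3],[0,0,-3],[0,0,-3]],"turn":[[0,0,0],[0,0,0],[0,0,0],[0,0,0],[0,0,0]]}' -1 20; python3 go.py .5821 -.0203 .135 44.7
```

```text
time: 14.2
position: [0.5804, 0.3239, 0.019]
tool_rot: [0.616, 0.788, 0.001, 0.001]
ft_force: [-0.2, -0.0, -1.8]
grip_width: 0.0425
time: 15.0
position: [0.5796, 0.3237, 0.0179]
tool_rot: [0.616, 0.788, -0.0, -0.0]
ft_force: [-0.5, -0.3, -0.1]
grip_width: 0.0866
time: 15.5
position: [0.5796, 0.3237, 0.1398]
tool_rot: [0.616, 0.788, 0.0, 0.0]
ft_force: [1.4, -0.1, -0.3]
grip_width: 0.0869
t 15.5 p [0.5796 0.3237 0.1398] phi 104.0 tilt 0.02 w 0.0869 F [ 1.4 -0.1 -0.3]
tool-axis cm: [-33.44  -8.08   0.47] turn z deg: 59.3
  if turned first, cm: [-24.02  24.63   0.48]
```

```bash
python3 -m creep '{"dp":[[-2,-0.5,0],[-2.6,-0.63,0],[-2.6,-0.63,0],[-2.6,-0.63,0],[-2.6,-0.63,0],[-2.6,-0.63,0],[-2.6,-0.63,0],[-2.6,-0.63,0],[-2.6,-0.63,0],[-2.6,-0.63,0],[-2.6,-0.63,0],[-2.6,-0.63,0],[-2.84,-0.65,0]],"turn":[[0,0,0],[0,0,0],[0,0,0],[0,0,0],[0,0,0],[0,0,0],[0,0,0],[0,0,0],[0,0,0],[0,0,0],[0,0,0],[0,0,0],[0,0,0]]}' -1 20
python3 -m creep '{"dp":[[0,0,0],[0,0,0],[0,0,0],[0,0,0],[0,0,0],[0,0,0],[0,0,0],[0,0,0],[0,0,0]],"turn":[[0,0,8.47],[0,0,8.47],[0,0,8.47],[0,0,8.47],[0,0,8.47],[0,0,8.47],[0,0,8.47],[0,0,0],[0,0,0]]}' -1 20;  python3 go.py .5821 -.0203 .015 44.7
python3 - <<'E'
from h import *
cv2.imwrite("pics/t4.png",robot.camera("top")[:,:,::-1][150:330,80:330].repeat(3,0).repeat(3,1)); cv2.imwrite("pics/w4.png",robot.camera("wrist")[:,:,::-1])
from fit import *
C=cal("wrist"); o=robot.get_obs(); print(proj("wrist",[[.5821,-.0203,.081],[.5821,-.0203,.042]],C).round(0))
E
```

```text
time: 16.8
position: [0.5822, -0.0212, 0.1388]
tool_rot: [0.616, 0.788, 0.0, 0.0]
ft_force: [0.3, 0.2, -0.0]
grip_width: 0.0869
time: 17.7
position: [0.5822, -0.0204, 0.1385]
tool_rot: [0.924, 0.382, 0.0, 0.0]
ft_force: [0.0, 0.3, 0.4]
grip_width: 0.087
t 17.7 p [ 0.5822 -0.0204  0.1385] phi 44.89 tilt 0.04 w 0.087 F [0.  0.3 0.4]
tool-axis cm: [-1.000e-02 -2.000e-02  1.235e+01] turn z deg: 0.19
  if turned first, cm: [-0.000e+00 -1.000e-02  1.235e+01]
[[278. 229.]
 [278. 211.]]
```

View pics/t4.png

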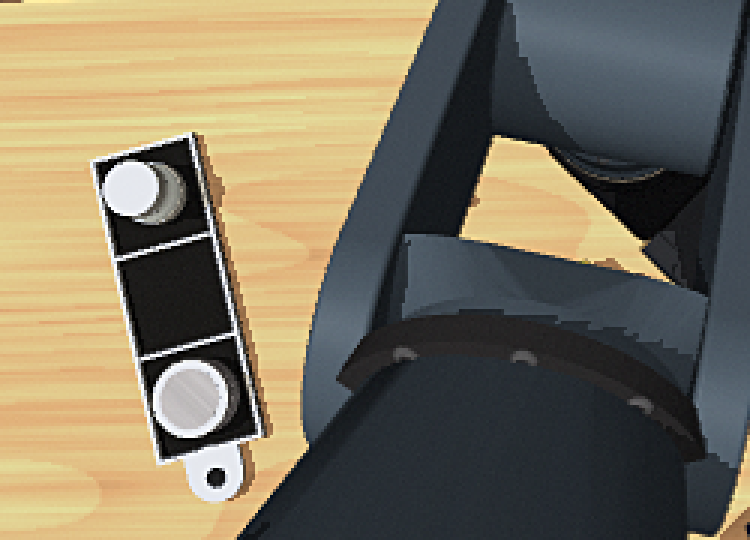

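View pics/w4.png

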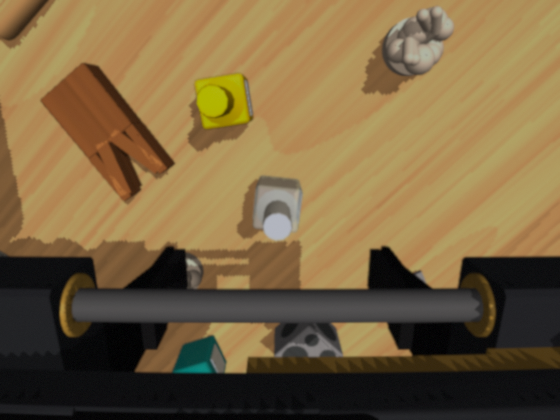

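```bash
python3 -m creep '{"dp":[[0,0,3],[0,0,3],[0,0,2],[0,0,2],[0,0,1.3],[0,0,1],[0,0,0],[0,0,0]],"turn":[[0,0,0],[0,0,0],[0,0,0],[0,0,0],[0,0,0],[0,0,0],[0,0,0],[0,0,0]]}' -1 20; python3 go.py .5821 -.0203 .015
python3 -m creep '{"dp":[[0,0,0],[0,0,0],[0,0,0],[0,0,0],[0,0,0],[0,0,0],[0,0,0],[0,0,0],[0,0,0],[0,0,0],[0,0,0],[0,0,0],[0,0,0]],"turn":[[0,0,0],[0,0,0],[0,0,0],[0,0,0],[0,0,0],[0,0,0],[0,0,0],[0,0,0],[0,0,0],[0,0,0],[0,0,0],[0,0,0],[0,0,0]]}' 1 25; python3 go.py .5056 .3063 .12 104
```

```text
time: 18.6
position: [0.5825, -0.0204, 0.0153]
tool_rot: [0.925, 0.38, 0.0, 0.0]
ft_force: [-0.8, -0.8, 0.5]
grip_width: 0.0871
t 18.6 p [ 0.5825 -0.0204  0.0153] phi 44.73 tilt 0.04 w 0.0871 F [-0.8 -0.8  0.5]
tool-axis cm: [-0.02 -0.04  0.03] 
time: 19.9
position: [0.5821, -0.0204, 0.0149]
tool_rot: [0.925, 0.38, -0.0, -0.0]
ft_force: [-0.4, -0.2, -0.7]
grip_width: 0.0353
t 19.9 p [ 0.5821 -0.0204  0.0149] phi 44.71 tilt 0.0 w 0.0353 F [-0.4 -0.2 -0.7]
tool-axis cm: [ 17.54 -28.6  -10.51] turn z deg: -59.29
  if turned first, cm: [ 33.55   0.48 -10.51]
```

```bash
python3 -m creep '{"dp":[[0,0,0],[0,0,0],[0,0,0]],"turn":[[0,0,0],[0,0,0],[0,0,0]]}' 1 30
python3 -m creep '{"dp":[[0,0,-1],[0,0,-2],[0,0,-2.5],[0,0,-2.5],[0,0,-1.5],[0,0,0]],"turn":[[0,0,0],[0,0,0],[0,0,0],[0,0,0],[0,0,0],[0,0,0]]}' 1 30
python3 - <<'E'
from h import *
cv2.imwrite("pics/w5.png",robot.camera("wrist")[:,:,::-1]);cv2.imwrite("pics/s5.png",robot.camera("scene")[100:310,150:430,::-1].repeat(2,0).repeat(2,1))
E
```

```text
time: 20.2
position: [0.5821, -0.0203, 0.0149]
tool_rot: [0.925, 0.38, -0.0, -0.0]
ft_force: [-0.2, -0.1, -0.7]
grip_width: 0.035
time: 20.8
position: [0.5839, -0.0206, 0.1128]
tool_rot: [0.925, 0.38, 0.002, 0.002]
ft_force: [0.8, 0.6, -1.3]
grip_width: 0.0352
```

View pics/w5.png

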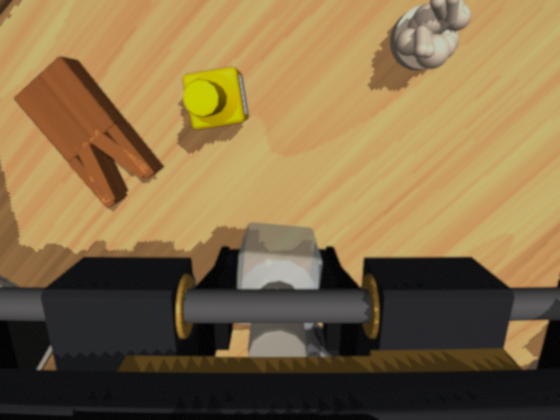

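View pics/s5.png

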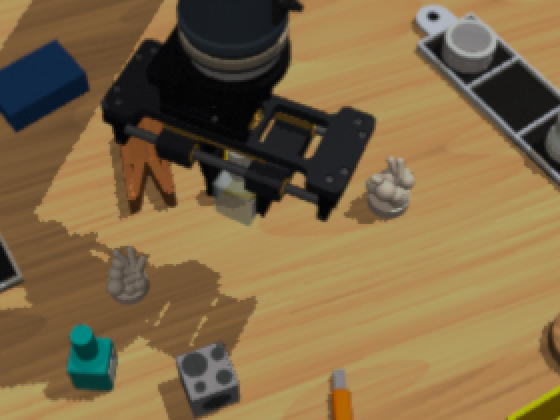

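```bash
python3 -m creep '{"dp":[[0.9,-1.4,0],[1.25,-2.05,0],[1.25,-2.05,0],[1.25,-2.05,0],[1.25,-2.05,0],[1.25,-2.05,0],[1.25,-2.05,0],[1.25,-2.05,0],[1.25,-2.05,0],[1.25,-2.05,0],[1.25,-2.05,0],[1.25,-2.05,0],[1.25,-2.05,0],[1.25,-2.05,0],[0.4,-0.55,0]],"turn":[[0,0,0],[0,0,0],[0,0,0],[0,0,0],[0,0,0],[0,0,0],[0,0,0],[0,0,0],[0,0,0],[0,0,0],[0,0,0],[0,0,0],[0,0,0],[0,0,0],[0,0,0]]}' 1 30
python3 -m creep '{"dp":[[0,0,0],[0,0,0],[0,0,0],[0,0,0],[0,0,0],[0,0,0],[0,0,0],[0,0,0],[0,0,0]],"turn":[[0,0,-8.47],[0,0,-8.47],[0,0,-8.47],[0,0,-8.47],[0,0,-8.47],[0,0,-8.47],[0,0,-8.47],[0,0,0],[0,0,0]]}' 1 30;  python3 go.py .5056 .3063 .0195 104
```

```text
time: 22.4
position: [0.503, 0.3089, 0.1086]
tool_rot: [0.924, 0.382, -0.002, -0.0]
ft_force: [-0.8, 0.2, -1.8]
grip_width: 0.035
time: 23.3
position: [0.505, 0.3061, 0.1093]
tool_rot: [0.617, 0.787, -0.001, -0.0]
ft_force: [0.2, -0.6, -0.8]
grip_width: 0.0351
t 23.3 p [0.505  0.3061 0.1093] phi 103.81 tilt 0.09 w 0.0351 F [ 0.2 -0.6 -0.8]
tool-axis cm: [0.01 0.07 8.98] turn z deg: -0.19
  if turned first, cm: [0.   0.06 8.98]
```

```bash
python3 -m creep '{"dp":[[0,0,2],[0,0,2.5],[0,0,2],[0,0,1.5],[0,0,0.7],[0,0,0.25],[0,0,0.08],[0,0,0],[0,0,0]],"turn":[[0,0,0],[0,0,0],[0,0,0],[0,0,0],[0,0,0],[0,0,0],[0,0,0],[0,0,0],[0,0,0]]}' 1 30
python3 -m creep '{"dp":[[0,0,0],[0,0,0],[0,0,0],[0,0,0],[0,0,0],[0,0,0],[0,0,0],[0,0,0],[0,0,0]],"turn":[[0,0,0],[0,0,0],[0,0,0],[0,0,0],[0,0,0],[0,0,0],[0,0,0],[0,0,0],[0,0,0]]}' -1 20
python3 -m creep '{"dp":[[0,0,-1],[0,0,-2],[0,0,-3],[0,0,-3],[0,0,-4],[0,0,-4],[0,0,-1]],"turn":[[0,0,0],[0,0,0],[0,0,0],[0,0,0],[0,0,0],[0,0,0],[0,0,0]]}' -1 20; python3 go.py .4401 -.0718 .15 81.2
```

```text
time: 24.2
position: [0.5063, 0.3067, 0.0205]
tool_rot: [0.616, 0.788, 0.001, 0.0]
ft_force: [-0.2, 0.6, -1.2]
grip_width: 0.0351
time: 25.1
position: [0.5056, 0.3064, 0.0196]
tool_rot: [0.616, 0.788, -0.0, -0.0]
ft_force: [0.5, 0.1, 0.3]
grip_width: 0.086
time: 25.8
position: [0.5083, 0.3075, 0.2054]
tool_rot: [0.616, 0.788, 0.004, 0.003]
ft_force: [1.1, 0.3, 0.3]
grip_width: 0.0868
t 25.8 p [0.5083 0.3075 0.2054] phi 104.01 tilt 0.58 w 0.0868 F [1.1 0.3 0.3]
tool-axis cm: [-35.16 -15.86   5.34] turn z deg: 22.81
  if turned first, cm: [-38.53  -0.94   5.54]
```

```bash
python3 -m creep '{"dp":[[0,0,0],[0,0,0],[0,0,0],[0,0,0],[0,0,0]],"turn":[[0,0,7.6],[0,0,7.6],[0,0,7.6],[0,0,0],[0,0,0]]}' -1 20; python3 go.py .4401 -.0718 .15 81.2
```

```text
time: 26.3
position: [0.5053, 0.3062, 0.1994]
tool_rot: [0.758, 0.652, -0.0, -0.0]
ft_force: [-0.4, 0.5, 0.4]
grip_width: 0.0871
t 26.3 p [0.5053 0.3062 0.1994] phi 81.36 tilt 0.05 w 0.0871 F [-0.4  0.5  0.4]
tool-axis cm: [-38.35  -0.76   4.96] turn z deg: 0.16
  if turned first, cm: [-38.35  -0.66   4.94]
```

Run:
```python
from h import *
cv2.imwrite("pics/t6.png",robot.camera("top")[:,:,::-1][150:330,80:330].repeat(3,0).repeat(3,1)); cv2.imwrite("pics/s6.png",robot.camera("scene")[80:220,320:500,::-1].repeat(3,0).repeat(3,1))
```

```text
(no output)
```

View pics/s6.png

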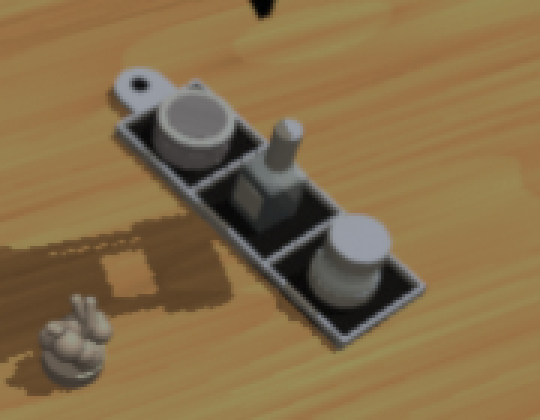

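The long tray holds tin, bottle and jar, all upright in their compartments. Next is the pin.

```bash
python3 -m creep '{"dp":[[-1.5,-0.05,0.2],[-2.6,-0.05,0.34],[-2.6,-0.05,0.34],[-2.6,-0.05,0.34],[-2.6,-0.05,0.34],[-2.6,-0.05,0.34],[-2.6,-0.05,0.34],[-2.6,-0.05,0.34],[-2.6,-0.05,0.34],[-2.6,-0.05,0.34],[-2.6,-0.05,0.34],[-2.6,-0.05,0.34],[-2.6,-0.05,0.34],[-2.6,-0.05,0.34],[-2.6,-0.05,0.34],[-0.45,0,0],[0,0,0],[0,0,0]],"turn":[[0,0,0],[0,0,0],[0,0,0],[0,0,0],[0,0,0],[0,0,0],[0,0,0],[0,0,0],[0,0,0],[0,0,0],[0,0,0],[0,0,0],[0,0,0],[0,0,0],[0,0,0],[0,0,0],[0,0,0],[0,0,0]]}' -1 20;  python3 go.py .4401 -.0718 .0085 81.2
python3 - <<'E'
from h import *
cv2.imwrite("pics/w7.png",robot.camera("wrist")[:,:,::-1])
E
```

```text
time: 28.2
position: [0.4392, -0.071, 0.1501]
tool_rot: [0.759, 0.651, 0.0, -0.0]
ft_force: [0.7, 0.1, -0.7]
grip_width: 0.0868
t 28.2 p [ 0.4392 -0.071   0.1501] phi 81.2 tilt 0.03 w 0.0868 F [ 0.7  0.1 -0.7]
tool-axis cm: [-0.07  0.11 14.16] turn z deg: 0.0
  if turned first, cm: [-0.07  0.1  14.16]
```

View pics/w7.png

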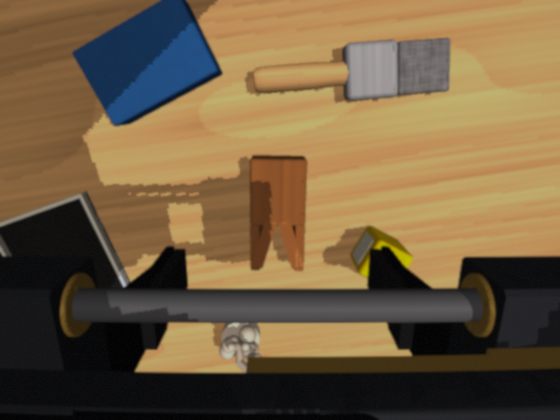

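```bash
python3 -m creep '{"dp":[[-0.05,0.1,3],[0,0,3],[0,0,3],[0,0,2.5],[0,0,1.7],[0,0,0.9],[0,0,0],[0,0,0]],"turn":[[0,0,0],[0,0,0],[0,0,0],[0,0,0],[0,0,0],[0,0,0],[0,0,0],[0,0,0]]}' -1 20; python3 go.py .4401 -.0718 .0085
python3 -m creep '{"dp":[[0,0,0],[0,0,0],[0,0,0],[0,0,0],[0,0,0],[0,0,0],[0,0,0],[0,0,0],[0,0,0],[0,0,0],[0,0,0],[0,0,0],[0,0,0]],"turn":[[0,0,0],[0,0,0],[0,0,0],[0,0,0],[0,0,0],[0,0,0],[0,0,0],[0,0,0],[0,0,0],[0,0,0],[0,0,0],[0,0,0],[0,0,0]]}' 1 25; python3 go.py .4401 -.0718 .1
```

```text
time: 29.05
position: [0.4408, -0.0718, 0.0095]
tool_rot: [0.759, 0.651, 0.0, 0.0]
ft_force: [-0.6, 0.1, 0.1]
grip_width: 0.0872
t 29.05 p [ 0.4408 -0.0718  0.0095] phi 81.25 tilt 0.04 w 0.0872 F [-0.6  0.1  0.1]
tool-axis cm: [-0.01 -0.07  0.1 ] 
time: 30.35
position: [0.4405, -0.0721, 0.0091]
tool_rot: [0.759, 0.651, -0.0, -0.0]
ft_force: [-0.6, 0.6, 2.9]
grip_width: 0.0446
t 30.35 p [ 0.4405 -0.0721  0.0091] phi 81.2 tilt 0.0 w 0.0446 F [-0.6  0.6  2.9]
tool-axis cm: [ 0.02 -0.04 -9.09]
```

```bash
python3 -m creep '{"dp":[[0,0,-1],[0,0,-2],[0,0,-2.5],[0,0,-2],[0,0,0],[0,0,0],[0,0,0],[0,0,0],[0,0,0]],"turn":[[0,0,0],[0,0,0],[0,0,0],[0,0,0],[0,0,-6.13],[0,0,-6.13],[0,0,-6.13],[0,0,0],[0,0,0]]}' 1 25;  python3 go.py .4669 -.2751 .084 99.6
```

```text
time: 31.25
position: [0.4404, -0.0721, 0.0843]
tool_rot: [0.646, 0.763, 0.0, 0.0]
ft_force: [-0.0, 0.3, -1.3]
grip_width: 0.045
t 31.25 p [ 0.4404 -0.0721  0.0843] phi 99.46 tilt 0.01 w 0.045 F [-0.   0.3 -1.3]
tool-axis cm: [-20.46  -0.72   0.03] turn z deg: -0.14
  if turned first, cm: [-20.46  -0.77   0.03]
```

```bash
python3 -m creep '{"dp":[[-1.5,-0.05,0],[-2.3,-0.08,0],[-2.5,-0.09,0],[-2.5,-0.09,0],[-2.5,-0.09,0],[-2.5,-0.09,0],[-2.5,-0.09,0],[-2.3,-0.09,0],[-1.86,-0.07,0],[0,0,0],[0,0,0],[0,0,0]],"turn":[[0,0,0],[0,0,0],[0,0,0],[0,0,0],[0,0,0],[0,0,0],[0,0,0],[0,0,0],[0,0,0],[0,0,0],[0,0,0],[0,0,0]]}' 1 25;  python3 go.py .4669 -.2751 .0135 99.6
python3 - <<'E'
from h import *
cv2.imwrite("pics/w8.png",robot.camera("wrist")[:,:,::-1])
E
```

```text
time: 32.45
position: [0.4665, -0.2736, 0.0838]
tool_rot: [0.645, 0.764, 0.0, -0.001]
ft_force: [0.5, 1.0, -1.2]
grip_width: 0.0447
t 32.45 p [ 0.4665 -0.2736  0.0838] phi 99.61 tilt 0.13 w 0.0447 F [ 0.5  1.  -1.2]
tool-axis cm: [-0.17  0.03  7.03] turn z deg: 0.01
  if turned first, cm: [-0.15  0.02  7.03]
```

View pics/w8.png

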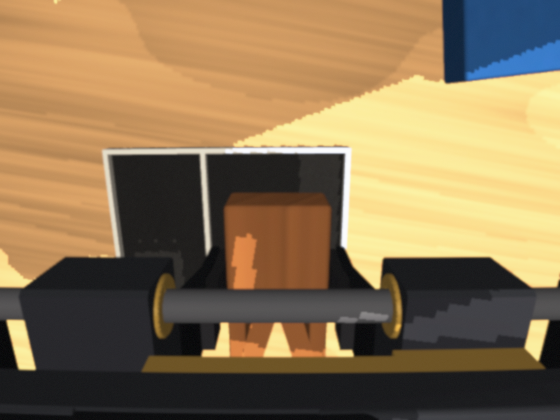

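```bash
python3 -m creep '{"dp":[[-0.1,0,2],[0,0,2],[0,0,1.5],[0,0,1],[0,0,0.4],[0,0,0.13],[0,0,0],[0,0,0],[0,0,0]],"turn":[[0,0,0],[0,0,0],[0,0,0],[0,0,0],[0,0,0],[0,0,0],[0,0,0],[0,0,0],[0,0,0]]}' 1 25; python3 go.py .4669 -.2751 .013
python3 -m creep '{"dp":[[0,0,0],[0,0,0],[0,0,0],[0,0,0],[0,0,0],[0,0,0],[0,0,0],[0,0,0],[0,0,0]],"turn":[[0,0,0],[0,0,0],[0,0,0],[0,0,0],[0,0,0],[0,0,0],[0,0,0],[0,0,0],[0,0,0]]}' -1 20
python3 -m creep '{"dp":[[0,0,-1],[0,0,-2],[0,0,-3],[0,0,-3],[0,0,-3],[0,0,0],[0,0,0]],"turn":[[0,0,0],[0,0,0],[0,0,0],[0,0,0],[0,0,0],[0,0,0],[0,0,0]]}' -1 20; python3 go.py .6893 -.0912 .13 0
```

```text
time: 33.4
position: [0.4678, -0.2764, 0.0144]
tool_rot: [0.646, 0.764, -0.0, 0.001]
ft_force: [0.4, 0.6, -0.8]
grip_width: 0.0447
t 33.4 p [ 0.4678 -0.2764  0.0144] phi 99.59 tilt 0.07 w 0.0447 F [ 0.4  0.6 -0.8]
tool-axis cm: [ 0.14 -0.06  0.14] 
time: 34.3
position: [0.4674, -0.276, 0.0138]
tool_rot: [0.646, 0.764, 0.0, -0.0]
ft_force: [0.2, 0.2, -0.9]
grip_width: 0.0872
time: 35.0
position: [0.4677, -0.2762, 0.1349]
tool_rot: [0.646, 0.764, -0.0, 0.001]
ft_force: [-0.3, -0.5, 0.4]
grip_width: 0.0871
t 35.0 p [ 0.4677 -0.2762  0.1349] phi 99.59 tilt 0.13 w 0.0871 F [-0.3 -0.5  0.4]
tool-axis cm: [14.55 24.93  0.5 ] turn z deg: -80.41
  if turned first, cm: [ 22.16 -18.5    0.49]
```

```bash
python3 -m creep '{"dp":[[0.8,1.4,0],[1.25,2.13,0],[1.25,2.13,0],[1.25,2.13,0],[1.25,2.13,0],[1.25,2.13,0],[1.25,2.13,0],[1.25,2.13,0],[1.25,2.13,0],[1.25,2.13,0],[1.25,2.13,0],[1.25,2.13,0],[0,0.1,0]],"turn":[[0,0,0],[0,0,0],[0,0,0],[0,0,0],[0,0,0],[0,0,0],[0,0,0],[0,0,0],[0,0,0],[0,0,0],[0,0,0],[0,0,0],[0,0,0]]}' -1 20
python3 -m creep '{"dp":[[0,0,0],[0,0,0],[0,0,0],[0,0,0],[0,0,0],[0,0,0],[0,0,0],[0,0,0],[0,0,0],[0,0,0],[0,0,0],[0,0,0],[0,0,0],[0,0,0]],"turn":[[0,0,8.3],[0,0,8.3],[0,0,8.3],[0,0,8.3],[0,0,8.3],[0,0,8.3],[0,0,8.3],[0,0,8.3],[0,0,8.3],[0,0,8.3],[0,0,8.3],[0,0,8.3],[0,0,0],[0,0,0]]}' -1 20;  python3 go.py .6893 -.0912 .012 0
python3 - <<'E'
from h import *
cv2.imwrite("pics/w9.png",robot.camera("wrist")[:,:,::-1])
cv2.imwrite("pics/t9.png",robot.camera("top")[:,:,::-1][190:310,350:500].repeat(4,0).repeat(4,1))
E
```

```text
time: 36.3
position: [0.6906, -0.0873, 0.1316]
tool_rot: [0.644, 0.765, 0.0, -0.001]
ft_force: [-0.1, 0.5, -0.1]
grip_width: 0.0869
time: 37.7
position: [0.6881, -0.0908, 0.1326]
tool_rot: [1.0, 0.001, -0.001, -0.0]
ft_force: [-0.3, 1.0, 0.6]
grip_width: 0.0869
t 37.7 p [ 0.6881 -0.0908  0.1326] phi 0.16 tilt 0.14 w 0.0869 F [-0.3  1.   0.6]
tool-axis cm: [ 0.14  0.04 12.06] turn z deg: 0.16
  if turned first, cm: [ 0.12  0.04 12.06]
```

View pics/w9.png

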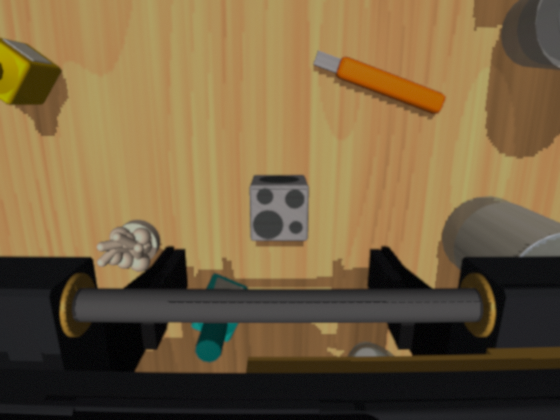

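View pics/t9.png

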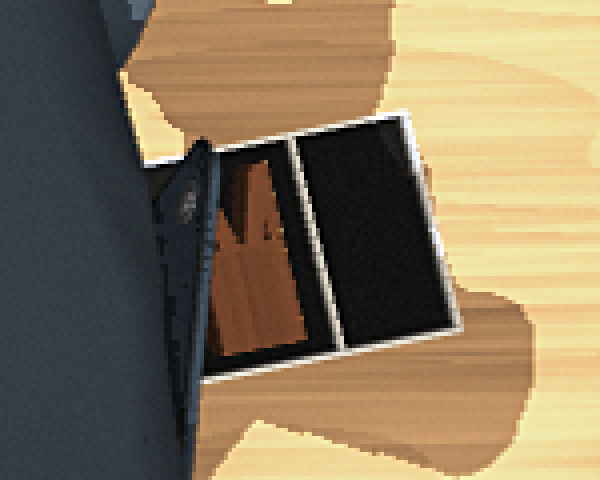

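```bash
python3 - <<'E'
from h import *
print(ray("top",[[331,92],[331,100],[315,85],[390,118],[390,130],[408,95],[258,90],[439,120],[439,123]],0.0).round(3))
print(ray("scene",[[272,405],[248,385],[298,385],[178,380]],0.0).round(3))
E
cat > crop.py <<'E'
import cv2
s=cv2.imread("pics/scene0.png"); cv2.imwrite("pics/sc2.png",cv2.resize(s[260:420,80:440],None,fx=2.2,fy=2.2))
E
python3 crop.py
```

```text
[[ 0.85  -0.126  0.   ]
 [ 0.831 -0.126  0.   ]
 [ 0.868 -0.091  0.   ]
 [ 0.784 -0.257  0.   ]
 [ 0.756 -0.255  0.   ]
 [ 0.837 -0.3    0.   ]
 [ 0.86   0.04   0.   ]
 [ 0.776 -0.366  0.   ]
 [ 0.769 -0.365  0.   ]]
[[ 0.869 -0.126  0.   ]
 [ 0.828 -0.15   0.   ]
 [ 0.856 -0.078 -0.   ]
 [ 0.782 -0.251  0.   ]]
```

View pics/sc2.png

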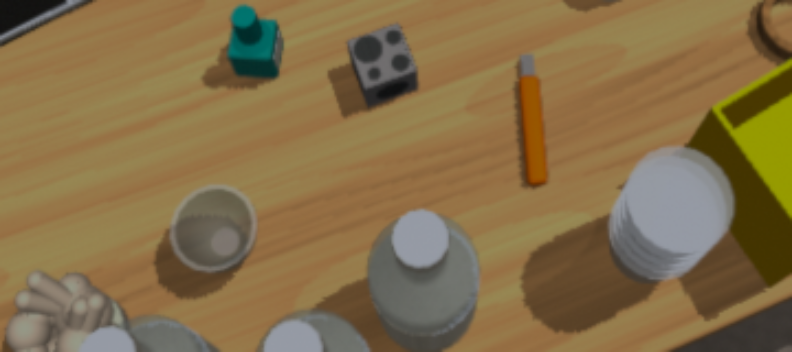

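```bash
python3 -m creep '{"dp":[[0.1,0.03,3],[0,0,3],[0,0,2.5],[0,0,2],[0,0,1.5],[0,0,0],[0,0,0],[0,0,0]],"turn":[[0,0,0],[0,0,0],[0,0,0],[0,0,0],[0,0,0],[0,0,0],[0,0,0],[0,0,0]]}' -1 20; python3 go.py .6893 -.0912 .012 0
python3 -m creep '{"dp":[[0,0,0],[0,0,0],[0,0,0],[0,0,0],[0,0,0],[0,0,0],[0,0,0],[0,0,0],[0,0,0],[0,0,0],[0,0,0],[0,0,0],[0,0,0],[0,0,0],[0,0,0]],"turn":[[0,0,0],[0,0,0],[0,0,0],[0,0,0],[0,0,0],[0,0,0],[0,0,0],[0,0,0],[0,0,0],[0,0,0],[0,0,0],[0,0,0],[0,0,0],[0,0,0],[0,0,0]]}' 1 55
python3 -m creep '{"dp":[[0,0,-0.5],[0,0,-1],[0,0,-1],[0,0,0],[0,0,0]],"turn":[[0,0,0],[0,0,0],[0,0,0],[0,0,0],[0,0,0]]}' 1 55; python3 go.py .4917 -.35 .12 9.6
```

```text
time: 38.6
position: [0.6911, -0.0917, 0.0152]
tool_rot: [1.0, 0.0, 0.001, 0.0]
ft_force: [-0.3, -0.3, 0.9]
grip_width: 0.087
t 38.6 p [ 0.6911 -0.0917  0.0152] phi 0.0 tilt 0.15 w 0.087 F [-0.3 -0.3  0.9]
tool-axis cm: [-0.19 -0.05  0.32] turn z deg: 0.0
  if turned first, cm: [-0.18 -0.05  0.32]
time: 40.1
position: [0.6894, -0.0913, 0.0137]
tool_rot: [1.0, -0.0, -0.001, -0.0]
ft_force: [-4.2, -1.2, 3.4]
grip_width: 0.0421
time: 40.6
position: [0.6906, -0.0915, 0.0393]
tool_rot: [1.0, -0.0, 0.001, 0.0]
ft_force: [0.4, -0.5, -7.4]
grip_width: 0.0414
t 40.6 p [ 0.6906 -0.0915  0.0393] phi -0.01 tilt 0.1 w 0.0414 F [ 0.4 -0.5 -7.4]
tool-axis cm: [-19.87  25.86  -8.09] turn z deg: -9.61
  if turned first, cm: [-23.93  22.17  -8.07]
```

```bash
python3 -m creep '{"dp":[[0,0,-1],[0,0,-1.5],[0,0,-2],[0,0,-2],[0,0,-2],[0,0,-1],[0,0,0],[0,0,0],[0,0,0]],"turn":[[0,0,0],[0,0,0],[0,0,0],[0,0,0],[0,0,0],[0,0,0],[0,0,-4.8],[0,0,-4.8],[0,0,0]]}' 1 55; python3 go.py .4917 -.35 .13 9.6
python3 - <<'E'
from h import *
cv2.imwrite("pics/w10.png",robot.camera("wrist")[:,:,::-1])
E
```

```text
time: 41.5
position: [0.6897, -0.0913, 0.1341]
tool_rot: [0.997, 0.084, -0.0, -0.0]
ft_force: [0.2, 0.2, -7.0]
grip_width: 0.0419
t 41.5 p [ 0.6897 -0.0913  0.1341] phi 9.58 tilt 0.0 w 0.0419 F [ 0.2  0.2 -7. ]
tool-axis cm: [-23.84  22.21   0.42] turn z deg: -0.02
  if turned first, cm: [-23.84  22.21   0.41]
```

View pics/w10.png

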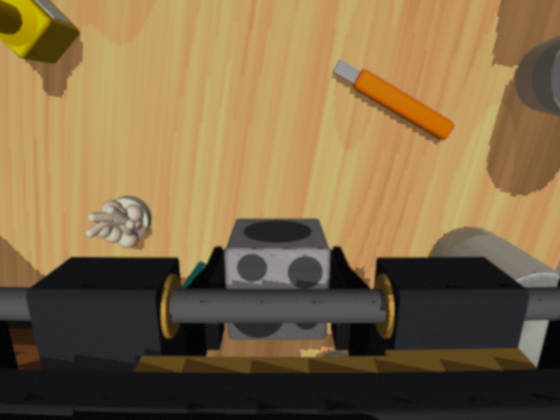

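```bash
python3 -m creep '{"dp":[[-0.7,0.65,0],[-1.2,1.1,0],[-1.5,1.4,0],[-1.5,1.4,0],[-1.5,1.4,0],[-1.5,1.4,0],[-1.5,1.4,0],[-1.5,1.4,0],[-1.5,1.4,0],[-1.5,1.4,0],[-1.5,1.4,0],[-1.5,1.4,0],[-1.5,1.4,0],[-1.5,1.4,0],[-1.5,1.4,0],[-1.4,1.3,0],[-0.7,0.65,0],[-0.34,0.31,0],[0,0,0],[0,0,0]],"turn":[[0,0,0],[0,0,0],[0,0,0],[0,0,0],[0,0,0],[0,0,0],[0,0,0],[0,0,0],[0,0,0],[0,0,0],[0,0,0],[0,0,0],[0,0,0],[0,0,0],[0,0,0],[0,0,0],[0,0,0],[0,0,0],[0,0,0],[0,0,0]]}' 1 55; python3 go.py .4917 -.35 .0178 9.6
python3 - <<'E'
from h import *
cv2.imwrite("pics/w11.png",robot.camera("wrist")[:,:,::-1])
E
```

```text
time: 43.55
position: [0.4921, -0.3496, 0.1338]
tool_rot: [0.997, 0.084, 0.0, -0.0]
ft_force: [0.2, 0.6, -7.3]
grip_width: 0.0416
t 43.55 p [ 0.4921 -0.3496  0.1338] phi 9.59 tilt 0.03 w 0.0416 F [ 0.2  0.6 -7.3]
tool-axis cm: [-0.05  0.04 11.6 ] turn z deg: -0.01
  if turned first, cm: [-0.04  0.04 11.6 ]
```

View pics/w11.png

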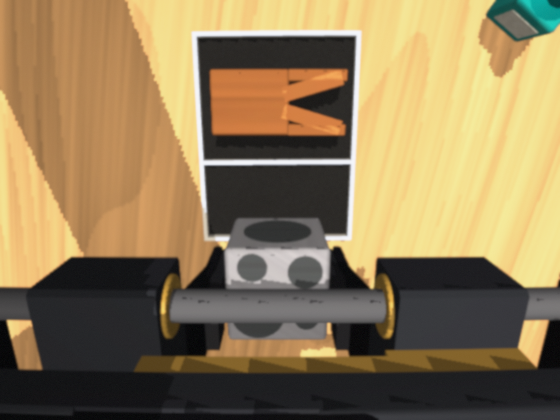

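Run:
```python
from h import *
th=.1674;R=np.array([[np.cos(th),-np.sin(th)],[np.sin(th),np.cos(th)]]);t=np.array([.4839,-.3042])
P=[np.r_[R@np.array(v)+t,.01] for v in [(.0605,.0795),(.0605,-.0795),(-.0605,-.0795),(-.0605,.0795)]]
print(proj("wrist",P).round(0))
```

```text
[[361.  32.]
 [350. 241.]
 [204. 241.]
 [192.  32.]]
```

```bash
python3 -m creep '{"dp":[[0,0,1.5],[0,0,2.2],[0,0,2.2],[0,0,2],[0,0,1.6],[0,0,1],[0,0,0.6],[0,0,0.3],[0,0,0.1],[0,0,0],[0,0,0]],"turn":[[0,0,0],[0,0,0],[0,0,0],[0,0,0],[0,0,0],[0,0,0],[0,0,0],[0,0,0],[0,0,0],[0,0,0],[0,0,0]]}' 1 55; python3 go.py .4917 -.35 .0178 9.6
```

```text
time: 44.7
position: [0.4923, -0.3505, 0.0194]
tool_rot: [0.997, 0.084, 0.0, 0.001]
ft_force: [0.2, 0.5, -7.3]
grip_width: 0.0415
t 44.7 p [ 0.4923 -0.3505  0.0194] phi 9.58 tilt 0.08 w 0.0415 F [ 0.2  0.5 -7.3]
tool-axis cm: [-0.05 -0.05  0.16] turn z deg: -0.02
  if turned first, cm: [-0.05 -0.05  0.16]
```

```bash
python3 -m creep '{"dp":[[0,0,0.05],[0,0,0.04],[0,0,0],[0,0,0],[0,0,0]],"turn":[[0,0,0],[0,0,0],[0,0,0],[0,0,0],[0,0,0]]}' 1 55; python3 go.py .4917 -.35 .0178 9.6
```

```text
time: 45.2
position: [0.4919, -0.3501, 0.0179]
tool_rot: [0.997, 0.084, -0.0, -0.0]
ft_force: [-0.1, 0.6, -7.0]
grip_width: 0.042
t 45.2 p [ 0.4919 -0.3501  0.0179] phi 9.58 tilt 0.0 w 0.042 F [-0.1  0.6 -7. ]
tool-axis cm: [-0.02 -0.01  0.01] turn z deg: -0.02
  if turned first, cm: [-0.02 -0.01  0.01]
```

```bash
python3 -m creep '{"dp":[[0,0,0.05],[0,0,0],[0,0,0]],"turn":[[0,0,0],[0,0,0],[0,0,0]]}' 1 55
python3 -m creep '{"dp":[[0,0,0.05],[0,0,0],[0,0,0]],"turn":[[0,0,0],[0,0,0],[0,0,0]]}' 1 55
```

```text
time: 45.5
position: [0.492, -0.3501, 0.0177]
tool_rot: [0.996, 0.084, 0.0, 0.0]
ft_force: [-1.0, 0.7, -4.0]
grip_width: 0.0415
time: 45.8
position: [0.492, -0.3501, 0.0176]
tool_rot: [0.996, 0.084, 0.0, 0.0]
ft_force: [-0.8, 1.4, 4.0]
grip_width: 0.0414
```

Contact with the floor is confirmed: the force went from -7 to +4 N. Now release and retreat.

```bash
python3 -m creep '{"dp":[[0,0,0],[0,0,0],[0,0,0],[0,0,0],[0,0,0],[0,0,0],[0,0,0],[0,0,0],[0,0,0]],"turn":[[0,0,0],[0,0,0],[0,0,0],[0,0,0],[0,0,0],[0,0,0],[0,0,0],[0,0,0],[0,0,0]]}' -1 20
python3 -m creep '{"dp":[[0,0,-0.5],[0,0,-1.5],[0,0,-3],[0,0,-3],[0,0,-4],[0,0,-3],[0,-3,0],[0,-3,0],[-1,-3,0],[-1,-3,0],[-1,-3,0],[-1,-3,0],[-1,-3,0],[0,-3,0],[0,-3,0],[0,-3,0],[0,-3,0],[0,0,0],[0,0,0]],"turn":[[0,0,0],[0,0,0],[0,0,0],[0,0,0],[0,0,0],[0,0,0],[0,0,0],[0,0,0],[0,0,0],[0,0,0],[0,0,0],[0,0,0],[0,0,0],[0,0,0],[0,0,0],[0,0,0],[0,0,0],[0,0,0],[0,0,0]]}' -1 20
python3 - <<'E'
from h import *
a=robot.camera("top")[:,:,::-1];b=robot.camera("scene")[:,:,::-1]
cv2.imwrite("pics/t12.png",a);cv2.imwrite("pics/s12.png",b)
E
```

```text
time: 46.7
position: [0.4919, -0.3501, 0.0169]
tool_rot: [0.997, 0.084, 0.0, 0.0]
ft_force: [0.5, -0.5, -0.4]
grip_width: 0.0871
time: 48.6
position: [0.3882, -0.033, 0.1678]
tool_rot: [0.996, 0.085, 0.001, 0.001]
ft_force: [0.5, -0.1, -0.4]
grip_width: 0.0872
```

View pics/t12.png

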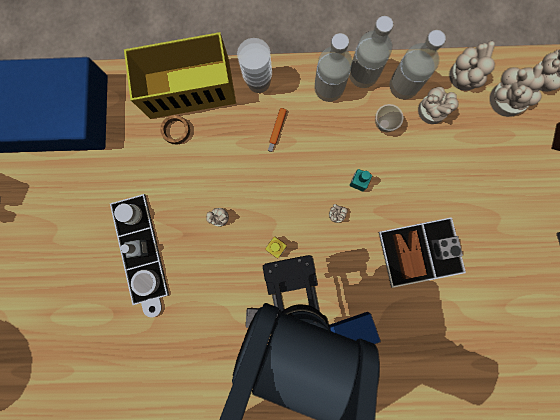

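View pics/s12.png

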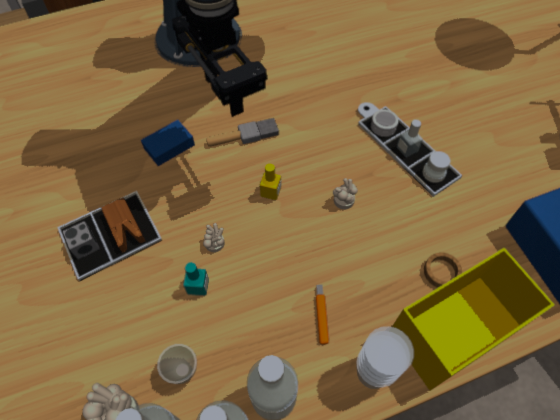

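Everything sits in its compartment: the tin is at top (145,282), the bottle (132,247), the jar (127,212), the pin (410,255) and the block (448,248). The casts at (217,217) and (339,214) look unmoved. I'll check all this with numbers before handing in.

Run:
```python
from fit import *
Cs={c:cal(c) for c in("top","scene")}
for n in M: M[n]=[p+np.array([0,0,.004]) for p in M[n]]
L=(.2438,np.array([.5056,.3063])); Sh=(.1674,np.array([.4839,-.3042]))
G={"tin":(.4328,.2882,[0],L),"lacquer":(.5056,.3063,[.24],L),"grit_jar":(.579,.324,[0],L),"bench_pin":(.479,-.2735,[.167],Sh),"doming_block":(.492,-.35,[.167],Sh)}
for n,p in G.items():
    for c in Cs:
        m=mask(n,c,proj(c,[p[0],p[1],.025],Cs[c])[0],n=="bench_pin")
        if m is None: print(n,c,"no mask"); continue
        x,e=fit(n,p[:3],{c:m},Cs); th,t=p[3]; R=np.array([[np.cos(th),-np.sin(th)],[np.sin(th),np.cos(th)]])
        print(n,c,"tray xy mm",(1000*R.T@(x[:2]-t)).round(1),"err",round(e,3))
a=cv2.imread("pics/top0.png").astype(int);b=cv2.imread("pics/t12.png").astype(int)
for n,(u,v) in {"cast_b?":(217,217),"cast_a?":(339,214)}.items():
    A=a[v-12:v+12,u-14:u+14].astype(np.float32).mean(2);B=b[v-12:v+12,u-14:u+14].astype(np.float32).mean(2)
    print(n,"shift px",cv2.phaseCorrelate(A,B))
print(robot.get_obs()["time"])
```

```text
tin top tray xy mm [-74.3  -1.3] err 0.063
tin scene tray xy mm [-75.2   0.1] err 0.062
lacquer top tray xy mm [-0.6 -0.8] err 0.091
lacquer scene tray xy mm [-0.3 -0.5] err 0.102
grit_jar top tray xy mm [75.3 -4.5] err 0.26
grit_jar scene tray xy mm [76.7 -3.3] err 0.172
bench_pin top no mask
bench_pin scene tray xy mm [ 0.9 30.2] err 0.042
doming_block top tray xy mm [ -0.4 -47.7] err 0.057
doming_block scene tray xy mm [  0.5 -46.2] err 0.056
cast_b? shift px ((-0.032058271766576496, 0.008447360088979394), 1.0411482986476686)
cast_a? shift px ((0.02088182142185957, -0.01214026696616699), 0.9993709324134721)
49.2
```

All within tolerance, so I'm handing in.

```bash
python3 -c "
from rig import robot
print(robot.hand_in())"
```

```text
the job is handed in; nothing more can be done
None
```

Both kits are made up and the job is handed in, at about 49 s of the 128 s allowed. The hand-in gives no verdict, so what follows is from my own last camera checks.

| Thing | Tray and compartment | Measured position in tray (x, y, mm) | Target (mm) |
|---|---|---|---|
| Tin | Long, tab end | about (-75, -1) | (-75, 0) |
| Lacquer | Long, middle | about (0, -1) | (0, 0) |
| Grit jar | Long, other end | about (76, -4) | (75, 0) |
| Bench pin | Short, wider | about (1, 30) | (0, 31.5) |
| Doming block | Short, narrower | about (0, -47) | (0, -46.5) |

- **Result:** all five are inside the position limits and look upright in the pictures. The arm is clear of everything.
- **Casts:** neither moved; the shift between the first and last pictures is under 0.05 pixel.
- **Weaker checks:** the jar's outline fitted worst, but it has about 15 mm to spare. The network found no outline of the pin in the top view, so its position comes from the scene camera alone.
- **Heights:** I did not measure seating height from the pictures; they assume each thing rests on the tray floor. For the block, the wrist force showed contact before I let go. The others were released at their grip height plus the 4 mm floor, to about 1 mm.

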